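# Snap the test-port cap onto a duct cover and hold it on its seal

### The job

Take the flanged cap in the dispensing track, slide it along and out of the track's open end, and press it straight down over the stud of the duct cover: it clicks, and after the click keep pressing until the rubber seal is squeezed and the cap's flange sits flush on the metal shoulder. Do not let go: finish the program while still holding the cap pressed fully down there. Leave the tape roll, carton, bracket and bin where they are.

Things in the scene. Friction and masses are not known exactly. Their poses are not given: they have to be found in the camera images.
- cap: Black plastic snap cap, round and stepped, 50 mm high, 60 g, z up, upright in the track. Lowest 4 mm: flange 44 mm in diameter; above: plain body 34 mm in diameter to a flat closed top. Hollow from below: mouth 20.6 mm wide through the flange, then a 26 mm bore to 34 mm depth. Origin: centre of the underside. Grip the body 30 to 40 mm above the underside, clear of the lips.
- track: Galvanised dispensing track fixed to the bench, 150 mm (x) by 56 mm (y); origin: centre of its underside, on the bench. Floor 4 mm thick; two inward lips over the whole length (underside 10, top 13 mm above the bench, gap 38 mm, channel below them 48 mm) keep the flange from lifting out. A 30 mm wall closes its +x end. The cap starts 0 to 40 mm to +x of the origin, on the centre line.
- mouth (a point): Middle of the track's open end, on the track floor (4 mm above the bench), 75 mm to -x of the track's origin. The cap leaves here, moving to the track's -x; its flange is clear of the lips once its centre is 25 mm beyond this point.
- cover: Round metal duct end cover, 125 mm in diameter (foot 132 mm), 40 mm high, fixed to the bench. Origin at the centre of its underside. The port stands 30 mm from its centre along its +x; a small nut and bolt end (18 mm wide, 12 mm high) stands 35 mm from the centre along its -x and plays no part.
- port (a point): Centre of the top face of the port's rigid steel shoulder (48 mm in diameter, 44 mm above the bench), z up; the cap's flange must end flush on it. Round the stud's foot a springy rubber seal ring (39 mm outside) stands 4 mm above the shoulder; it pushes the cap up with 3 N at first touch, 10 N when squeezed level with the shoulder. Let go, the clicked cap rises about 4 mm and stays latched.
- stud_tip (a point): Top centre of the upright stud, 27 mm above the shoulder. Stud 18 mm in diameter, the top 8 mm tapering to 8 mm. Four sprung round nibs stand 3 mm out of it, 12.5 mm above the shoulder: they resist the cap from when its underside is 17 mm above the shoulder, with a peak of about 10 N, and click (force drops) at about 8 mm. Holding the cap fully down then takes 10 to 20 N.
- tape_roll: Roll of metal tape, bystander: ring 104 mm in diameter, 48 mm high, lying flat; origin at the centre of its underside.
- carton: Closed cardboard carton, bystander: 90 x 130 x 70 mm; origin at the centre of its underside.
- bracket: Steel angle bracket, bystander: 100 x 40 mm foot, 74 mm high; origin under the foot's centre.
- parts_bin: Open plastic parts bin, bystander: 150 x 110 x 70 mm; origin at the centre of its underside.
Not all that is in view belongs to the job. Leave any blue or pink look-alike of the track alone.

How it is judged:
By the outcome, as a careful person would: the job done as asked, in the order asked, and still so for the second after the job is handed in, while the arm keeps its last pose, push and grip.
It also fails if it takes over 48 s, if anything falls off the work surface, if the arm or the gripper's body presses on something with over 40 N, if the wrist force passes 120 N, or if a joint passes its speed limit or range.

### The arm

A 6-joint arm with a two-finger parallel gripper is mounted at the origin on the work surface. World frame = base frame: x ahead of the robot, y to its left, z up, the work surface at z = 0. Lengths are in m, angles in degrees, forces in N, time in s.
With the tool pointing down it reaches from about 0.4 to 0.825 m from the base axis. Payload 7 kg.
Tool frame: the origin (TCP) lies at the very end of the fingers, on their centre line; the grasp point (between the pads) lies 19 mm behind it (r.grasp_offset is the z of the grasp point in the tool frame, in m); z points along the fingers, y is the direction in which the jaws open and shut (so a half turn about z gives the same grasp; the last joint's range is limited). The gripper opens to 88 mm and grips with 3 to 60 N. Pads are 19 mm wide; open, the fingers measure 130 mm over their backs; the gripper's body (78 mm by 193 mm) begins 47 mm behind the grasp point.
Start: joints at [-47.149, 20.546, 0.682, 0, -70.136, -16.507], TCP at [0.3, -0.605, 0.227] pointing down, gripper open.
Joint ranges: [-176.03, 176.03], [-82.01, 121.73], [-58.28, 71.71], [-173.87, 95.51], [-174.79, -0.11], [-173.66, 173.66]. Speed limits (degrees/s): [136.94, 136.94, 172.46, 180, 180, 180].

### API

Orientations are given as [roll, pitch, yaw] about the fixed x, y, z axes, in that order (R = Rz(yaw) Ry(pitch) Rx(roll)).
In Python, from plant import r, capture, calibration, order gives the robot as it stands.
- The arm moves only by the tool servo_tool, never from a script. Its arguments are lists of equal length, an entry for each row: "grip": the closure, from -1 (fully open) to 1 (shut), so that 0 is half open; "translation": the shift along the tool's x, y, z in m, a list of three; "turn": the turn about the tool's z in rad. A call has 1 to 10 rows; each row is the pose to reach, as a shift and turn from the pose commanded when the call began, along the tool's axes at that moment; what a row does not reach only later rows make up. A row lasts 1/12 s, in which the tool goes at most 41.7 mm and 7.16 degrees, less where a joint would pass 70% of its speed; a pose out of reach is approached as far as the arm can. A call with a gripper value outside its range is refused whole. The fingers move at their own pace and stop on an object; "newtons" is the grip in N (left out, the last holds). Time passes only in rows, so rows that repeat a pose let the fingers close. It gives the time, the measured TCP pose, the force and the opening at its end, in the units of the state.
- r.get_state(): the state, without advancing time (a new reading comes with each control period).
- capture(name): name is "scene" or "top"; returns (picture, depth): 400x640x3 uint8, blue, green, red; 400x640 float32, m along the optical axis (not along the pixel's ray), 0 where there is no reading.
- calibration(name): a dict with "fx", "fy", "cx", "cy" (pixels), "view" (4x4, takes a point from world to camera coordinates). Camera axes: x right, y up, looking along -z (the intrinsics and any distortion apply to the point x, -y, -z); pixel columns grow to the right and rows downward; lengths in m; the calibration is good to about 2 mm. A picture is of the moment at which its call begins. calibration takes no time and is no camera call.
- order.close_job(): hands the job in, once; it reports no verdict.
The state is a dict: "time_s": time; "joints": joint angles; "qd": joint speeds; "joint_torque": joint torques, N m; "tcp_pos": TCP position; "eef_rot": TCP orientation; "contact_force": force on the tool from outside, world axes, zero at the start; "moment": the same for the moment, N m; "gripper_width": finger opening in m.
Only numpy, scipy, OpenCV 4.12 (cv2) and the standard library are available. Lean on these libraries where they do the work, as an engineer would, in place of code of your own. Each camera call takes 0.05 s, during which the arm holds its last target.

## Working session

There is one attempt and no reset: what is moved stays moved. The work goes in short steps, Python scripts to look and compute and a tool call to move; the robot and the scene stay as the last step left them, time stands still between calls to the robot, and variables do not carry over. Pictures are saved under pics/ and viewed, and the job is handed in when it is done.

Besides the shell and the picture viewer there is one more tool, called after "Emit:" as a command line: name --pt "numbers of a row" for each row, then --argument value for the rest. servo_tool: Moves the arm, as the interface text tells. Its arguments: {"type":"object","properties":{"grip":{"type":"array","items":{"type":"number"}},"translation":{"type":"array","items":{"type":"array","items":{"type":"number"}}},"turn":{"type":"array","items":{"type":"number"}},"newtons":{"type":"number"}},"required":["grip","translation","turn"]}

```bash
ls; mkdir -p pics
python3 - <<'E'
from plant import r,capture,calibration
import cv2,numpy as np
print(r.get_state()); print(r.grasp_offset)
for n in("scene","top"):
    p,d=capture(n); cv2.imwrite(f"pics/{n}0.png",p); np.save(f"pics/{n}0.npy",d); c=calibration(n); print(n,c)
E
```

```text
pics
{'time_s': 0.0, 'joints': array([-4.71481122e+01,  2.05917522e+01,  6.35232327e-01, -2.16809026e-02,
       -7.01343718e+01, -1.65067835e+01]), 'qd': array([-0.03996273,  0.03147664, -0.00116508, -0.07849357,  0.05919084,
        0.01441068]), 'joint_torque': array([-2.41793219e-03, -5.82719028e+01,  2.93055797e+01,  6.99740231e+00,
        6.90367728e-03, -1.02625756e-04]), 'tcp_pos': array([ 0.29932795, -0.60447538,  0.22562526]), 'eef_rot': array([ 1.79907063e+02, -6.28620642e-03, -1.53662274e+02]), 'contact_force': array([-0.14426795, -0.24990261,  0.40467633]), 'moment': array([ 0.05587814,  0.00331717, -0.01020904]), 'gripper_width': 0.08755026911700023}
-0.0188
scene {'fx': 434.21664305557584, 'fy': 434.21664305557584, 'cx': 318.8670730325663, 'cy': 197.46701106614287, 'view': array([[ 0.12449498,  0.99221723,  0.00244355, -0.10723943],
       [-0.76256447,  0.09410389,  0.64003116,  0.38084777],
       [ 0.63481999, -0.08154403,  0.76834507, -1.65661581],
       [ 0.        ,  0.        ,  0.        ,  1.        ]])}
top {'fx': 441.25241694511124, 'fy': 441.25241694511124, 'cx': 315.6749564969715, 'cy': 196.5389802015834, 'view': array([[ 0.00878554, -0.99995851,  0.00240583,  0.03292808],
       [ 0.9984369 ,  0.00890493,  0.05517659, -0.56464523],
       [-0.05519572,  0.00191731,  0.99847371, -1.34974921],
       [ 0.        ,  0.        ,  0.        ,  1.        ]])}
```

View pics/scene0.png

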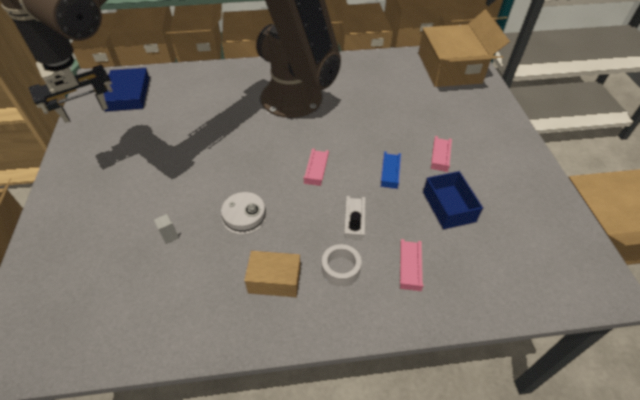

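View pics/top0.png

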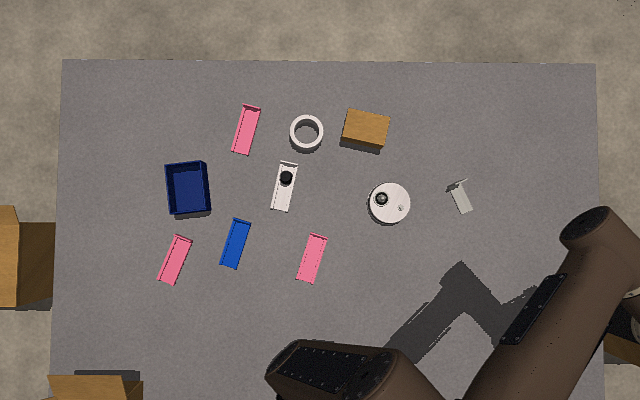

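The track is the galvanised (light grey) channel at top (284,187), with the black cap at (286,178). Pink look-alikes are at (246,130), (175,260) and (311,259), and the blue one is at (236,244). The cover is at (389,203), with the port at about (381,199). I'll confirm this in an enlarged crop.

Run:
```python
import cv2,numpy as np
p=cv2.imread('pics/top0.png'); a=cv2.resize(p[150:230,255:335],None,fx=5,fy=5,interpolation=2); b=cv2.resize(p[165:245,350:430],None,fx=5,fy=5,interpolation=2)
s=cv2.imread('pics/scene0.png');c=cv2.resize(s[180:250,325:395],(400,400),interpolation=2);
d=cv2.resize(s[180:250,208:278],(400,400),interpolation=2)
cv2.imwrite('pics/crop.png',cv2.resize(np.vstack([np.hstack([a,b]),np.hstack([c,d])]),(600,600)))
```

```text
(no output)
```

View pics/crop.png

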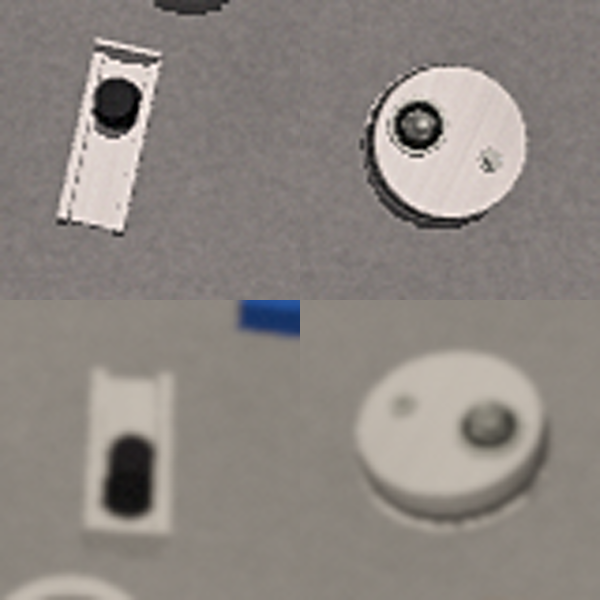

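The crop confirms the grey track: the black cap is near its closed wall, which is at the far end (+x world), and the open end faces the robot. The cover's large dark-ringed stud is at about (381,198) and the small nut at about (400,208). Next I'll measure both.

```bash
cat > h.py <<'E'
import numpy as np,cv2
from plant import r,capture,calibration
def ray(n,u,v):
    c=calibration(n);V=c['view'];R=V[:3,:3];o=-R.T@V[:3,3]
    d=R.T@np.array([(u-c['cx'])/c['fx'],-(v-c['cy'])/c['fy'],-1.]);return o,d
def plane(n,u,v,z):
    o,d=ray(n,u,v);return o+d*(z-o[2])/d[2]
def proj(n,P):
    c=calibration(n);V=c['view'];q=V[:3,:3]@np.asarray(P)+V[:3,3]
    return np.array([c['cx']+c['fx']*q[0]/-q[2],c['cy']-c['fy']*q[1]/-q[2]])
def cloud(n,d,u0,u1,v0,v1):
    c=calibration(n);V=c['view'];R=V[:3,:3]
    v,u=np.mgrid[v0:v1,u0:u1];z=d[v0:v1,u0:u1];m=z>0
    q=np.stack([(u-c['cx'])/c['fx']*z,-(v-c['cy'])/c['fy']*z,-z],-1)
    return ((q-V[:3,3])@R),m
E
python3 - <<'E'
from h import *
p=cv2.imread('pics/top0.png');d=np.load('pics/top0.npy')
g=cv2.cvtColor(p,cv2.COLOR_BGR2GRAY)
print(proj('top',[0,0,0]))
# track bright mask, cap dark
sub=np.zeros_like(g);sub[155:218,262:305]=g[155:218,262:305]
print('bench grey',np.median(g[155:218,262:268]))
m=((sub>165)).astype(np.uint8);m=cv2.morphologyEx(m,cv2.MORPH_CLOSE,np.ones((3,3)))
cs,_=cv2.findContours(m,0,2);c=max(cs,key=cv2.contourArea);R=cv2.minAreaRect(c);print(R)
W=np.array([plane('top',*q,0.013)[:2] for q in cv2.boxPoints(R)]);print('trackbox',W.round(4))
e=W-np.roll(W,-1,0);print(np.linalg.norm(e,axis=1),np.degrees(np.arctan2(e[:,1],e[:,0])),W.mean(0))
mk=((sub>0)&(sub<60)).astype(np.uint8);cs,_=cv2.findContours(mk,0,2);c=max(cs,key=cv2.contourArea)
print('cap blob',cv2.minEnclosingCircle(c),cv2.boundingRect(c),cv2.contourArea(c))
for r_ in range(163,198):print(r_,''.join('%4d'%x for x in g[r_,270:302]))
P,mm=cloud('top',d,275,297,165,195)
t=mm&(P[...,2]>.045);print('cap depth',P[t].mean(0),np.median(P[t][:,2]),t.sum(),P[t].max(0)-P[t].min(0))
P,mm=cloud('top',d,360,420,175,230)
for z0,z1 in((.03,.043),(.046,.062),(.062,.08)):
    t=mm&(P[...,2]>z0)&(P[...,2]<z1);print(z0,P[t].mean(0),t.sum(),P[t].max(0)-P[t].min(0),(P[t].max(0)+P[t].min(0))/2)
print('bench z',[cloud('top',d,330,350,200,220)[0][...,2].mean()])
E
```

```text
[326.43961923 381.12962149]
bench grey 123.0
((283.6176452636719, 185.47059631347656), (18.11369514465332, 48.80935287475586), 12.528807640075684)
trackbox [[0.5298 0.1806]
 [0.6784 0.1498]
 [0.6666 0.0946]
 [0.5181 0.1257]]
[0.15181995 0.05643377 0.15175822 0.05609409] [ 168.29556599   77.92784197  -11.83254358 -102.01094426] [0.59821444 0.1376735 ]
cap blob ((286.0, 177.5), 6.800835609436035) (280, 171, 13, 14) 107.0
163  124 122 121 126 124 122 121 120 124 124  87  71  75  77  79  73  68  61  97 142 190 239 244 242 214 179 147 149 128 122 121 120
164  124 122 125 129 127 120 124 120 117 141 225 234 205 105  81  89  88  93  84  73  99  70 101 103 186 198 239 210 130 123 131 132
165  130 128 131 125 124 123 124 122 117 136 219 223 192 232 113  75  78  88  91  90  90  91  83  78  68  81  67 102 101 122 127 127
166  130 129 130 127 123 120 122 125 111 188 218 218 120 212 232 228 236 112  72  74  76  76  78  81  84  76  70 181 135 122 128 123
167  122 125 128 126 126 124 125 124 110 188 218 216 214 219 220 217 219 224 229 228 226 229 235 108 102 222 236 196 127 119 123 122
168  117 121
[... 3785 characters left out ...]
211 180 211 226 157 121 119 124 124 126 129 125 124 126 128
197  127 120 169 216 218 117 201 218 211 210 216 212 211 208 207 211 212 212 212 215 226 124 113 124 130 121 126 126 129 128 127 126
cap depth [0.62355267 0.13119539 0.054695  ] 0.054492109429206494 99 [0.03084034 0.03049662 0.01470751]
0.03 [ 0.54583958 -0.1880764   0.04012589] 841 [0.12199936 0.12306436 0.01204699] [ 0.5485584  -0.18550315  0.03697534]
0.046 [ 0.55379821 -0.17330894  0.04960703] 173 [0.09952626 0.11484584 0.01561378] [ 0.54066132 -0.18367955  0.05392154]
0.062 [ 0.55958579 -0.15864919  0.06778998] 32 [0.01780738 0.02094007 0.01325057] [ 0.55900495 -0.15876175  0.06871204]
bench z [np.float64(0.008089827723405477)]
```

```bash
python3 - <<'E'
from h import *
p=cv2.imread('pics/top0.png');g=cv2.cvtColor(p,cv2.COLOR_BGR2GRAY);d=np.load('pics/top0.npy');ds=np.load('pics/scene0.npy')
s=cv2.imread('pics/scene0.png');gs=cv2.cvtColor(s,cv2.COLOR_BGR2GRAY)
# bench z check
for n,dd,b in(('top',d,(330,350,200,220)),('top',d,(420,440,160,180)),('scene',ds,(290,320,215,235))):
    P,m=cloud(n,dd,*b);print(n,'bench z',np.median(P[m][:,2]))
print('top port')
for v in range(188,212):print(v,''.join('%4d'%x for x in g[v,370:408]))
print('scene port')
for v in range(198,222):print(v,''.join('%4d'%x for x in gs[v,222:266]))
# cap top ellipse
m=np.zeros_like(g);m[168:188,276:296]=((g[168:188,276:296]<58)&(g[168:188,276:296]>19));
ys,xs=np.nonzero(m[:181]);print('cap top',xs.mean(),ys.mean(),len(xs),plane('top',xs.mean(),ys.mean(),.054))
# cover disc
m=np.zeros_like(g);m[175:230,360:420]=g[175:230,360:420]>170
cs,_=cv2.findContours(m,0,2);c=max(cs,key=cv2.contourArea);E=cv2.fitEllipse(cv2.convexHull(c));print(E,plane('top',*E[0],.04))
E
python3 - <<'E'
import cv2,numpy as np
s=cv2.imread('pics/scene0.png')
print(s.shape)
E
```

```text
top bench z 0.0013395436777679254
top bench z 0.0014419012310968355
scene bench z 0.0007599110220411599
top port
188  123 123 110 139  50 109 206 218 216 210 211 212 213 215 216 211 210 212 207 211 212 209 209 207 208 204 209 210 206 202 202 203 207 211 129 117 121 125
189  126 129 127  37 111 207 219 213 213 209 212 211 215 219 214 208 211 212 211 211 210 211 208 207 208 206 208 208 206 202 206 200 203 209 206 131 120 120
190  125 186  80  76 207 218 215 215 212 218 194 211 202 221 218 212 212 214 213 213 214 209 208 208 207 209 208 204 201 200 201 199 205 200 208 213 118 113
191  176  83  31 172 225 218 215 193 213 199 201 204 203 202 201 197 209 214 211 213 209 208 210 206 208 210 209 205 203 206 200 201 203 202 206 213 180 125
192  181  64 119 215 221 218 211 201 159 115  72  34  59  56 140 193 200 215 218 213 210 208 210 208 207 211 206 206 201 203 197 203 200 200 206 205 209 158
193   90  24 203 223 219 168 197 134  46  19  15   7  15  14  17  99 189 195 214 213 211 206 211 208 209 209 206 202 202 200 204 205 203 204 202 203 201 204
194   31 121 219 219 197 197  86  19  12   4 
[... 6672 characters left out ...]
6 186 187 187 188 187 187 187 187 187 187 187 186 185 184 180 172 159 138 119 106  94  84  91 113 127
220  128 117 122 143 163 174 180 182 182 182 182 184 185 186 185 185 185 185 186 187 187 187 187 187 186 186 188 189 187 186 185 182 179 168 153 135 117 107  98  89  83 103 130 136
221  134 122 111 121 141 158 170 177 180 182 183 183 186 185 185 185 185 185 187 186 187 187 186 186 186 187 188 187 186 184 180 174 163 148 130 116 107 100  91  80  89 112 130 135
cap top 285.61538461538464 175.7032967032967 91 [0.62429525 0.12915501 0.054     ]
((389.6617126464844, 202.3117218017578), (39.72887420654297, 40.141029357910156), 136.43836975097656) [ 0.54742262 -0.18692219  0.04      ]
(400, 640, 3)
```

Run:
```python
from h import *
for n,b,zt in(('top',(366,190,394,206),.048),('scene',(240,201,262,216),.048)):
    p=cv2.imread(f'pics/{n}0.png');g=cv2.cvtColor(p,cv2.COLOR_BGR2GRAY)
    G=cv2.resize(g[b[1]:b[3],b[0]:b[2]],None,fx=8,fy=8,interpolation=cv2.INTER_CUBIC)
    m=(G<(105 if n=='top' else 125)).astype(np.uint8)
    cs,_=cv2.findContours(m,0,2);c=max(cs,key=cv2.contourArea);E=cv2.fitEllipse(cv2.convexHull(c))
    u=(E[0][0]+.5)/8-.5+b[0];v=(E[0][1]+.5)/8-.5+b[1]
    print(n,u,v,np.array(E[1])/8,plane(n,u,v,zt))
    if n=='top':
        print('px/39mm',39e-3*441/(1.35-.048-.0552*.55))
        for uu,vv,z in((382.3,197.6,.071),(400.5,207.8,.05)):print(plane('top',uu,vv,z))
C=np.array([.5474,-.1869])
print(C)
for z in(.044,.048,.071):print(z,proj('top',[.559,-.159,z]),proj('scene',[.559,-.159,z]))
# cap in scene
print('cap',proj('scene',[.6243,.1292,.054]),proj('scene',[.6243,.1292,.004]))
g=cv2.cvtColor(cv2.imread('pics/scene0.png'),6)
for v in range(206,234):print(v,''.join('%4d'%x for x in g[v,340:370]))
```

```text
top 381.0705146789551 198.07491779327393 [12.97184658 13.0477047 ] [ 0.55965277 -0.1596055   0.048     ]
px/39mm 13.525054260639804
[ 0.55987567 -0.15979691  0.071     ]
[ 0.53072566 -0.21788418  0.05      ]
scene 251.8295259475708 209.36484813690186 [10.09874153 13.31058979] [ 0.5651717  -0.15715865  0.048     ]
[ 0.5474 -0.1869]
0.044 [380.67208092 198.35653592] [251.29359645 208.61737189]
0.048 [380.87001161 198.28892202] [251.13109626 207.75678015]
0.071 [382.03153402 197.89214144] [250.18101487 202.72520357]
cap [353.76751515 214.59818827] [352.66807136 225.03981637]
206  136 137 136 135 138 151 169 180 182 183 185 187 186 186 186 188 188 189 189 187 185 180 181 181 171 154 139 136 135 136
207  137 136 137 136 137 147 168 180 181 183 186 187 186 186 187 187 189 188 188 188 184 178 180 180 169 152 139 136 135 135
208  137 136 136 134 137 148 168 180 181 182 185 187 186 186 185 187 187 187 188 187 183 176 178 178 169 150 138 135 135 134
209  136 135 135 135 136 149 170 180 181 182 186 187 186 183 181 180 183 185 186 186 182 176 177 179 170 151 138 134 134 134
210  136 133 134 134 
[... 2278 characters left out ...]
 39  29  25  22  24  22  25  37  70 119 161 181 181 167 146 135 134 134 134
229  133 135 136 141 155 174 182 180 169 146 112  75  56  44  40  36  40  52  73 107 145 172 183 182 166 148 136 134 134 135
230  134 136 136 141 157 173 183 184 180 170 150 128 110  94  80  79  88 102 124 148 169 181 186 181 166 147 137 135 134 135
231  136 137 136 140 152 171 181 184 184 180 175 168 157 145 136 135 141 152 165 175 178 183 185 181 166 147 137 137 136 135
232  137 137 138 140 149 164 173 175 176 177 177 177 174 170 167 168 171 176 181 181 178 179 184 180 165 147 139 136 136 136
233  138 137 137 136 139 145 150 152 154 157 161 161 164 165 166 167 170 172 174 174 171 174 176 173 162 148 140 137 135 136
```

Both cameras agree to about 2 to 4 mm. Track axis yaw is about -11.9° and the cap is at about (0.624, 0.1305), 26 mm from the track origin, which is within the 0–40 mm range. The port is at about (0.5598, -0.1596), 30 mm from the cover centre as specified. Moving over the cap.

Emit:
servo_tool --grip '[-1, -1, -1, -1, -1, -1, -1, -1, -1, -1]' --pt "-0.617 0.516 0.08" --pt "-0.617 0.516 0.08" --pt "-0.617 0.516 0.08" --pt "-0.617 0.516 0.08" --pt "-0.617 0.516 0.08" --pt "-0.617 0.516 0.08" --pt "-0.617 0.516 0.08" --pt "-0.617 0.516 0.08" --pt "-0.617 0.516 0.08" --pt "-0.617 0.516 0.08" --turn '[0.667, 0.667, 0.667, 0.667, 0.667, 0.667, 0.667, 0.667, 0.667, 0.667]' --newtons 60

```text
time_s: 0.93
tcp_pos: [0.4626, -0.2332, 0.1862]
eef_rot: [180.0, -0.0, 168.1]
contact_force: [1.0, -0.1, 0.9]
gripper_width: 0.088
```

Emit:
servo_tool --grip '[-1, -1, -1, -1, -1, -1, -1, -1, -1, -1]' --pt "-0.082 0.389 0.05" --pt "-0.082 0.389 0.05" --pt "-0.082 0.389 0.05" --pt "-0.082 0.389 0.05" --pt "-0.082 0.389 0.05" --pt "-0.082 0.389 0.05" --pt "-0.082 0.389 0.05" --pt "-0.082 0.389 0.05" --pt "-0.082 0.389 0.05" --pt "-0.082 0.389 0.05" --turn '[0, 0, 0, 0, 0, 0, 0, 0, 0, 0]'

```text
time_s: 1.77
tcp_pos: [0.6236, 0.132, 0.1353]
eef_rot: [-180.0, -0.0, 168.2]
contact_force: [0.7, -0.7, -0.1]
gripper_width: 0.0877
```

Emit:
servo_tool --grip '[-1, -1, -1, -1]' --pt "0 0 0" --pt "0 0 0" --pt "0 0 0" --pt "0 0 0" --turn '[0, 0, 0, 0]'

```text
time_s: 2.1
tcp_pos: [0.6223, 0.1277, 0.1364]
eef_rot: [-180.0, -0.0, 168.1]
contact_force: [0.1, -0.6, -0.9]
gripper_width: 0.0874
```

Run:
```python
from h import *
out=[]
for n,b in(('top',(235,130,335,230)),('scene',(300,130,420,250))):
    p,d=capture(n);out.append(cv2.resize(p[b[1]:b[3],b[0]:b[2]],(400,400),interpolation=2))
cv2.imwrite('pics/a1.png',np.hstack(out));print(r.get_state()['tcp_pos'],r.get_state()['joints'])
```

```text
[0.62252039 0.12756235 0.13683702] [ 2.91482589e+01  2.07423703e+01 -1.13828959e+01  6.42835827e-04
 -5.78545747e+01 -1.31085536e+02]
```

View pics/a1.png

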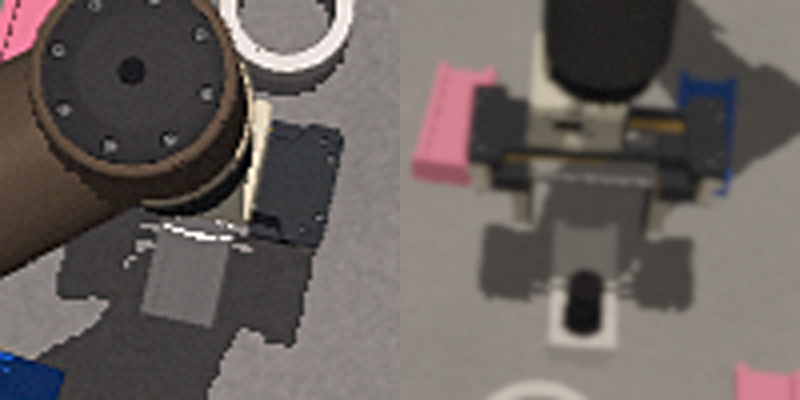

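The scene view shows the fingers straddling the cap at crop (580,300), square to the track. Descending with a 1 mm / 3 mm correction.

Emit:
servo_tool --grip '[-1, -1, -1, -1, -1, -1, -1, -1, -1, -1]' --pt "-0.001 0.003 0.02" --pt "-0.001 0.003 0.04" --pt "-0.001 0.003 0.06" --pt "-0.001 0.003 0.08" --pt "-0.001 0.003 0.095" --pt "-0.001 0.003 0.105" --pt "-0.001 0.003 0.112" --pt "-0.001 0.003 0.115" --pt "-0.001 0.003 0.115" --pt "-0.001 0.003 0.115" --turn '[0, 0, 0, 0, 0, 0, 0, 0, 0, 0]'

```text
time_s: 3.03
tcp_pos: [0.6249, 0.1314, 0.0222]
eef_rot: [180.0, 0.1, 168.1]
contact_force: [-0.2, 0.2, -0.0]
gripper_width: 0.0878
```

Emit:
servo_tool --grip '[0, 0, 0, 0, 0, 0]' --pt "0 0 0" --pt "0 0 0" --pt "0 0 0" --pt "0 0 0" --pt "0 0 0" --pt "0 0 0" --turn '[0, 0, 0, 0, 0, 0]'

```text
time_s: 3.53
tcp_pos: [0.6244, 0.1314, 0.0215]
eef_rot: [180.0, 0.0, 168.1]
contact_force: [1.0, 0.1, 0.3]
gripper_width: 0.0535
```

Emit:
servo_tool --grip '[1, 1, 1, 1, 1, 1, 1, 1]' --pt "0 0 0.001" --pt "0 0 0.001" --pt "0 0 0.001" --pt "0 0 0.001" --pt "0 0 0.001" --pt "0 0 0.001" --pt "0 0 0.001" --pt "0 0 0.001" --turn '[0, 0, 0, 0, 0, 0, 0, 0]' --newtons 20

```text
time_s: 4.2
tcp_pos: [0.6243, 0.1313, 0.0204]
eef_rot: [-180.0, -0.0, 168.1]
contact_force: [0.1, -0.5, -0.7]
gripper_width: 0.0337
```

Run:
```python
from h import *
p,d=capture('scene');cv2.imwrite('pics/b1.png',cv2.resize(p[150:250,310:410],(600,600),interpolation=2));s=r.get_state();print(s['tcp_pos'],s['contact_force'],s['gripper_width'])
```

```text
[0.62427477 0.13130192 0.02038612] [ 0.29066926 -0.0797476   0.47514391] 0.0335797175568764
```

View pics/b1.png

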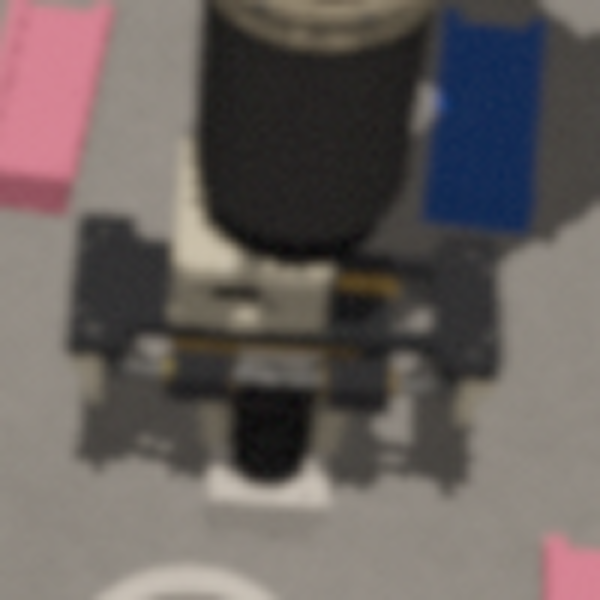

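The cap is held (opening 33.7 mm against the 34 mm body). Sliding it out along tool +x.

Emit:
servo_tool --grip '[1, 1, 1, 1, 1, 1, 1, 1]' --pt "0 0 0" --pt "0 0 0" --pt "0.005 0 0" --pt "0.012 0 0" --pt "0.02 0 0" --pt "0.03 0 0" --pt "0.04 0 0" --pt "0.05 0 0" --turn '[0, 0, 0, 0, 0, 0, 0, 0]' --newtons 40

```text
time_s: 4.92
tcp_pos: [0.5741, 0.1418, 0.0205]
eef_rot: [180.0, -0.0, 168.1]
contact_force: [0.2, 0.5, -0.3]
gripper_width: 0.0327
```

Emit:
servo_tool --grip '[1, 1, 1, 1, 1, 1, 1, 1, 1, 1]' --pt "0.01 0 0" --pt "0.02 0 0" --pt "0.03 0 0" --pt "0.04 0 0" --pt "0.05 0 0" --pt "0.06 0 0" --pt "0.07 0 0" --pt "0.08 0 0" --pt "0.086 0 0" --pt "0.09 0 0" --turn '[0, 0, 0, 0, 0, 0, 0, 0, 0, 0]'

```text
time_s: 5.75
tcp_pos: [0.4864, 0.1603, 0.0205]
eef_rot: [180.0, -0.0, 168.2]
contact_force: [0.8, 0.4, -0.2]
gripper_width: 0.0328
```

Run:
```python
from h import *
p,d=capture('scene');p2,d=capture('top');cv2.imwrite('pics/b2.png',np.hstack([cv2.resize(p[150:250,310:410],(400,400),interpolation=2),cv2.resize(p2[140:260,230:350],(400,400),interpolation=2)]));s=r.get_state();print(s['tcp_pos'],s['contact_force'],s['gripper_width'])
```

```text
[0.48687694 0.16033789 0.02056684] [ 0.86842239  0.58534277 -0.45554051] 0.03312294478498123
```

View pics/b2.png

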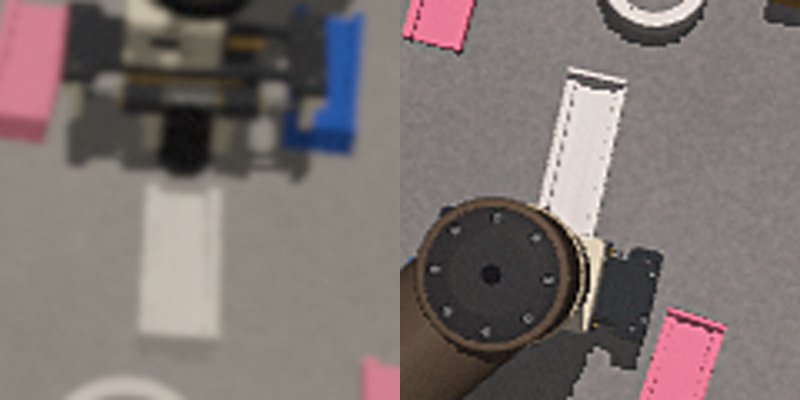

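The cap is out: the track is empty and the cap is in the jaws 38 mm beyond the mouth, with no side force. Lifting and carrying it to the port.

Emit:
servo_tool --grip '[1, 1, 1, 1, 1, 1, 1]' --pt "0 0 -0.005" --pt "0 0 -0.02" --pt "0 0 -0.045" --pt "0 0 -0.075" --pt "0 0 -0.1" --pt "0 0 -0.115" --pt "0 0 -0.12" --turn '[0, 0, 0, 0, 0, 0, 0]' --newtons 60

```text
time_s: 6.43
tcp_pos: [0.4891, 0.1609, 0.1438]
eef_rot: [179.8, 0.2, 168.1]
contact_force: [0.9, 0.6, -0.5]
gripper_width: 0.0328
```

Emit:
servo_tool --grip '[1, 1, 1, 1, 1, 1, 1, 1, 1, 1]' --pt "-0.007 -0.015 0" --pt "-0.02 -0.045 0" --pt "-0.036 -0.08 0" --pt "-0.054 -0.118 0" --pt "-0.072 -0.158 0" --pt "-0.09 -0.198 0" --pt "-0.108 -0.236 0" --pt "-0.123 -0.268 0" --pt "-0.133 -0.289 0" --pt "-0.137 -0.298 0" --turn '[0, 0, 0, 0, 0, 0, 0, 0, 0, 0]'

```text
time_s: 7.27
tcp_pos: [0.5601, -0.1632, 0.1393]
eef_rot: [-180.0, -0.1, 167.9]
contact_force: [-0.0, 0.8, -0.3]
gripper_width: 0.0327
```

Emit:
servo_tool --grip '[1, 1, 1, 1]' --pt "0 0 0" --pt "0 0 0" --pt "0 0 0" --pt "0 0 0" --turn '[0, 0, 0, 0]'

```text
time_s: 7.6
tcp_pos: [0.5599, -0.1586, 0.1404]
eef_rot: [180.0, -0.0, 168.2]
contact_force: [0.5, -0.2, -1.0]
gripper_width: 0.0328
```

Run:
```python
from h import *
s=r.get_state();print(s['tcp_pos'],s['contact_force'],s['moment'],s['gripper_width'])
p,d=capture('scene');cv2.imwrite('pics/c1full.png',p);np.save('pics/c1.npy',d)
cv2.imwrite('pics/c1.png',cv2.resize(p[150:240,200:300],(800,600)[:2],interpolation=2))
print(proj('scene',[.5598,-.1596,.071]),proj('scene',s['tcp_pos']))
```

```text
[ 0.5599271  -0.15857986  0.14037246] [ 0.45857574 -0.15829102 -0.95864967] [ 0.01644373 -0.07156374  0.00020416] 0.032771229330358254
[249.9755321  202.96216931] [247.30528914 186.87734265]
```

View pics/c1.png

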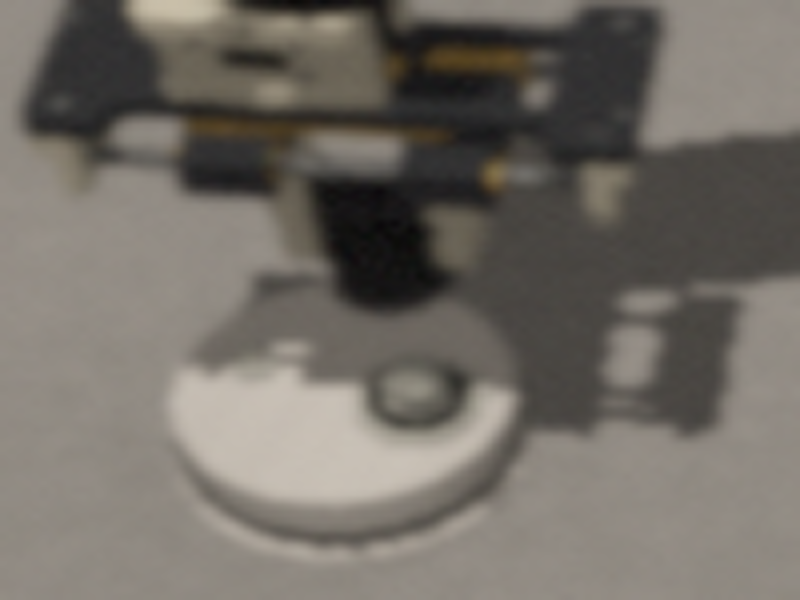

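The empty cap mouth is above and behind the stud in view, as parallax predicts: the flange bottom is at crop (395,300) and the stud at (415,390). I'll check the cap's in-hand offset by projection.

Run:
```python
from h import *
g=cv2.cvtColor(cv2.imread('pics/c1full.png'),6)
for v in range(176,200):print(v,''.join('%4d'%x for x in g[v,232:266]))
z=.1404-.0205+.004
a=np.linspace(0,2*np.pi,73)
for zz,rr in((z,.022),(z+.004,.022),(z+.006,.017)):
    q=np.array([proj('scene',[.5599+rr*np.cos(t),-.1586+rr*np.sin(t),zz]) for t in a]);print(zz,q.min(0),q.max(0))
def circ(c,z,rr):
    return np.array([proj('scene',[c[0]+rr*np.cos(t),c[1]+rr*np.sin(t),z]) for t in a])
# initial cap predicted in track for comparision (top-derived .624,.1305)
q=circ((.6243,.1308),.004,.022);print('init flange pred',q.min(0),q.max(0));q=circ((.6243,.1308),.054,.017);print('init top',q.min(0),q.max(0))
q=circ((.5598,-.1596),.048,.0195);print('seal pred',q.min(0),q.max(0));q=circ((.5474,-.1869),.04,.0625);print('cover pred',q.min(0),q.max(0))
```

```text
176   35  47  59  72  80  76  67  60  60  58  58  58  64  67  67  66  66  58  45  43  41  44  44  47  42  47  45  52  76 102 107 100 103 108
177   36  43  61  79  88  81  62  40  33  36  33  31  35  35  36  38  38  35  35  34  33  31  36  35  34  34  37  40  63  86  89  82  86  89
178   46  48  65  84  92  84  62  37  23  17  21  22  18  18  19  14  22  26  30  31  30  32  34  33  30  33  31  33  44  62  69  71  71  71
179   82  75  81  92  96  88  68  40  21  21  17  16  16  20  15  14  20  22  29  31  33  34  35  34  35  34  35  32  36  46  58  69  70  70
180  117 106  98  98  97  91  73  45  27  17  22  21  19  17  18  16  22  24  21  29  37  45  53  55  51  50  48  43  39  47  60  68  71  70
181  134 121 108 102 101  92  77  50  33  24  22  20  22  24  19  18  23  22  24  27  42  63  75  79  77  75  72  64  58  57  63  67  68  71
182  140 130 116 105 100  94  79  55  33  23  19  20  22  21  19  21  23  23  22  27  47  71  86  93  93  93  90  85  75  70  67  69  68  70
183  141 135 122 108 102  96  85  61  38  23  20  17  19  21  17  11  15  12  22  21  38  61  83  94  99  98  96 
[... 2056 characters left out ...]
02 101 100  98  98  98 100 102 104 104 104 103 104 104 104  99  95  82  75  70  71  72
199  102 103 104 105 106 105 105 105 104 106 105 104 103 104 104 104 102 102 103 104 105 105 106 104 105 104 105 103  99  91  82  73  73  69
0.1239 [239.978917   184.82095815] [256.08135094 196.96248445]
0.12789999999999999 [239.77843492 183.86541684] [255.92299799 196.01581122]
0.1299 [241.51973851 184.73831796] [254.01141234 194.13013453]
init flange pred [345.66931564 218.9615173 ] [360.75508571 231.1445009 ]
init top [348.3157982  209.82371732] [360.3381581  219.34688067]
seal pred [244.12013845 202.74430802] [257.72045563 213.34662705]
cover pred [219.99753263 190.99439029] [263.25633356 224.64463662]
```

The cap shows the same small bias in view as everything else in the scene camera (+0.7 px), so it sits centred in the jaws to about 2 mm. Lowering to the stud tip.

Emit:
servo_tool --grip '[1, 1, 1, 1, 1, 1, 1, 1, 1]' --pt "0 -0.001 0.008" --pt "0 -0.001 0.02" --pt "0 -0.001 0.032" --pt "0 -0.001 0.041" --pt "0 -0.001 0.047" --pt "0 -0.001 0.051" --pt "0 -0.001 0.054" --pt "0 -0.001 0.056" --pt "0 -0.001 0.058" --turn '[0, 0, 0, 0, 0, 0, 0, 0, 0]'

```text
time_s: 8.4
tcp_pos: [0.5602, -0.1607, 0.0826]
eef_rot: [180.0, 0.0, 168.1]
contact_force: [1.1, -0.0, -1.6]
gripper_width: 0.0331
```

Emit:
servo_tool --grip '[1, 1, 1]' --pt "0 0 0.001" --pt "0 0 0.002" --pt "0 0 0.002" --turn '[0, 0, 0]'

```text
time_s: 8.65
tcp_pos: [0.5599, -0.1607, 0.0805]
eef_rot: [180.0, 0.0, 168.1]
contact_force: [-0.5, 0.7, -0.8]
gripper_width: 0.0327
```

Run:
```python
from h import *
s=r.get_state();print(s['tcp_pos'],s['contact_force'],s['moment'],s['gripper_width'])
p,d=capture('scene');cv2.imwrite('pics/d1.png',cv2.resize(p[150:240,200:300],(800,600)[:2],interpolation=2))
```

```text
[ 0.55991425 -0.16069802  0.08047167] [-0.45141333  0.68304069 -0.76149494] [-0.05206083 -0.02383952 -0.03324277] 0.032699846530743544
```

View pics/d1.png

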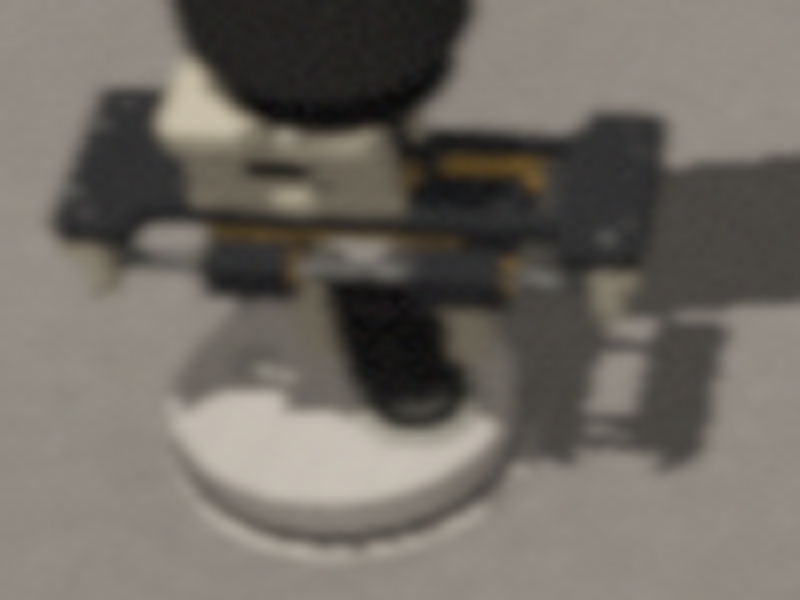

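The cap is 7 mm over the stud with the flange centred on the seal (columns 415 vs 414 in the crop) and no side force. Pressing on.

Emit:
servo_tool --grip '[1, 1, 1, 1, 1, 1]' --pt "0 0 0.001" --pt "0 0 0.002" --pt "0 0 0.003" --pt "0 0 0.004" --pt "0 0 0.005" --pt "0 0 0.005" --turn '[0, 0, 0, 0, 0, 0]'

```text
time_s: 9.2
tcp_pos: [0.5605, -0.1605, 0.076]
eef_rot: [180.0, 0.1, 168.1]
contact_force: [0.6, 1.6, 4.4]
gripper_width: 0.0329
```

Emit:
servo_tool --grip '[1, 1, 1, 1, 1]' --pt "0 0 0.001" --pt "0 0 0.002" --pt "0 0 0.003" --pt "0 0 0.004" --pt "0 0 0.004" --turn '[0, 0, 0, 0, 0]'

```text
time_s: 9.62
tcp_pos: [0.5604, -0.1604, 0.0719]
eef_rot: [180.0, 0.1, 168.1]
contact_force: [-0.3, 1.8, 3.6]
gripper_width: 0.0328
```

Emit:
servo_tool --grip '[1, 1, 1, 1, 1]' --pt "0 0 0.001" --pt "0 0 0.002" --pt "0 0 0.003" --pt "0 0 0.004" --pt "0 0 0.004" --turn '[0, 0, 0, 0, 0]'

```text
time_s: 10.03
tcp_pos: [0.56, -0.1604, 0.0671]
eef_rot: [180.0, 0.0, 168.1]
contact_force: [1.2, 2.8, -0.7]
gripper_width: 0.033
```

Emit:
servo_tool --grip '[1, 1, 1, 1]' --pt "0 0.0005 0.001" --pt "0 0.0005 0.002" --pt "0 0.0005 0.003" --pt "0 0.0005 0.003" --turn '[0, 0, 0, 0]'

```text
time_s: 10.37
tcp_pos: [0.5598, -0.1603, 0.0642]
eef_rot: [-180.0, -0.0, 168.1]
contact_force: [-0.7, 1.8, 2.0]
gripper_width: 0.0328
```

Emit:
servo_tool --grip '[1, 1, 1, 1]' --pt "0 0 0.001" --pt "0 0 0.002" --pt "0 0 0.002" --pt "0 0 0.002" --turn '[0, 0, 0, 0]'

```text
time_s: 10.7
tcp_pos: [0.5598, -0.1603, 0.0627]
eef_rot: [-180.0, -0.0, 168.1]
contact_force: [-1.4, 1.7, 5.1]
gripper_width: 0.0325
```

Emit:
servo_tool --grip '[1, 1, 1, 1]' --pt "0 0 0.001" --pt "0 0 0.0015" --pt "0 0 0.0015" --pt "0 0 0.0015" --turn '[0, 0, 0, 0]'

```text
time_s: 11.03
tcp_pos: [0.5599, -0.1603, 0.0615]
eef_rot: [-180.0, 0.0, 168.1]
contact_force: [-2.1, 1.8, 7.3]
gripper_width: 0.033
```

Emit:
servo_tool --grip '[1, 1, 1, 1]' --pt "0 0 0.0005" --pt "0 0 0.001" --pt "0 0 0.001" --pt "0 0 0.001" --turn '[0, 0, 0, 0]'

```text
time_s: 11.37
tcp_pos: [0.5598, -0.1603, 0.0606]
eef_rot: [-180.0, 0.0, 168.1]
contact_force: [-2.6, 1.9, 8.7]
gripper_width: 0.0325
```

Emit:
servo_tool --grip '[1, 1, 1, 1]' --pt "0 0 0.0005" --pt "0 0 0.001" --pt "0 0 0.001" --pt "0 0 0.001" --turn '[0, 0, 0, 0]'

```text
time_s: 11.7
tcp_pos: [0.5599, -0.1603, 0.0602]
eef_rot: [-180.0, 0.0, 168.1]
contact_force: [-5.3, 3.4, 14.1]
gripper_width: 0.0327
```

Force jumped with almost no further travel, so the cap is on the shoulder. I'll ease the side load and add a bit more press.

Emit:
servo_tool --grip '[1, 1, 1, 1, 1]' --pt "0.0005 0.0002 0.0003" --pt "0.001 0.0004 0.0005" --pt "0.001 0.0004 0.0005" --pt "0.001 0.0004 0.0005" --pt "0.001 0.0004 0.0005" --turn '[0, 0, 0, 0, 0]'

```text
time_s: 12.12
tcp_pos: [0.5599, -0.1602, 0.0601]
eef_rot: [-180.0, 0.1, 168.2]
contact_force: [-3.2, 0.7, 14.5]
gripper_width: 0.0326
```

Run:
```python
from h import *
s=r.get_state();print(s['tcp_pos'],s['contact_force'],s['moment'],s['gripper_width'])
p,d=capture('scene');cv2.imwrite('pics/e1.png',cv2.resize(p[150:240,200:300],(800,600)[:2],interpolation=2))
```

```text
[ 0.55986679 -0.16022513  0.0601437 ] [-3.16623707  0.72806365 14.53147517] [-0.02491987  1.16984945 -0.0144143 ] 0.03262546441839585
```

View pics/e1.png

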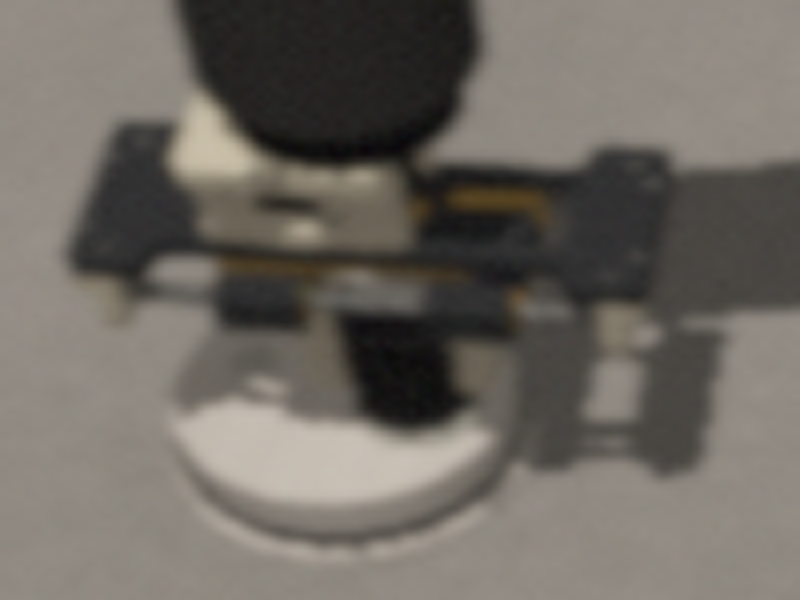

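Only the cap body and gripper show above the cover now, and no gap is visible under the flange at crop (410,425). About 3 N of side load and some moment remain, so I'll relieve them along -x.

Emit:
servo_tool --grip '[1, 1, 1, 1, 1]' --pt "0.0005 0 0.0" --pt "0.001 0 0.0" --pt "0.0015 0 0" --pt "0.0015 0 0.0" --pt "0.0015 0 0.0" --turn '[0, 0, 0, 0, 0]'

```text
time_s: 12.58
tcp_pos: [0.5597, -0.1602, 0.0602]
eef_rot: [-180.0, 0.3, 168.2]
contact_force: [1.8, -3.3, 8.8]
gripper_width: 0.0331
```

Run:
```python
from h import *
s=r.get_state();print(s['tcp_pos'],s['contact_force'],s['moment'],s['gripper_width'],s['eef_rot'])
```

```text
[ 0.55971534 -0.16020226  0.0602487 ] [ 1.75933006 -3.32399358  8.84316978] [-0.93836959 -0.35414245  0.00681869] 0.03306469664365761 [-179.96596068    0.25355611  168.18121637]
```

Emit:
servo_tool --grip '[1, 1, 1, 1, 1]' --pt "-0.0005 -0.0005 0.0005" --pt "-0.0005 -0.0005 0.001" --pt "-0.0005 -0.0005 0.001" --pt "-0.0005 -0.0005 0.001" --pt "-0.0005 -0.0005 0.001" --turn '[0, 0, 0, 0, 0]'

```text
time_s: 13.0
tcp_pos: [0.5599, -0.1603, 0.0601]
eef_rot: [-180.0, 0.2, 168.2]
contact_force: [-3.5, 2.3, 19.8]
gripper_width: 0.033
```

Run:
```python
from h import *
s=r.get_state();print(s['tcp_pos'],s['contact_force'],s['moment'],s['gripper_width'],s['eef_rot'])
```

```text
[ 0.5598643  -0.16026513  0.06012049] [-3.48366895  2.30256417 19.77334104] [ 0.85049334  1.25430309 -0.06690607] 0.03299842513564541 [-179.98832942    0.24173185  168.19711284]
```

Emit:
servo_tool --grip '[1, 1, 1, 1, 1, 1]' --pt "0.0003 0 0" --pt "0.0003 0 0" --pt "0.0003 0 0" --pt "0.0003 0 0" --pt "0.0003 0 0" --pt "0.0003 0 0" --turn '[0, 0, 0, 0, 0, 0]'

```text
time_s: 13.5
tcp_pos: [0.5599, -0.1603, 0.0601]
eef_rot: [-180.0, 0.3, 168.2]
contact_force: [-1.9, 1.6, 18.0]
gripper_width: 0.0328
```

Run:
```python
from h import *
s=r.get_state();print(s['tcp_pos'],s['contact_force'],s['moment'],s['gripper_width'],s['eef_rot'])
for n in('scene','top'):
    p,d=capture(n);cv2.imwrite(f'pics/f_{n}.png',p)
s=r.get_state();print(s['tcp_pos'],s['contact_force'])
a=cv2.imread('pics/f_scene.png');b=cv2.imread('pics/f_top.png')
cv2.imwrite('pics/f.png',np.vstack([cv2.resize(a,(480,300)),cv2.resize(b,(480,300))]))
```

```text
[ 0.55985313 -0.16027836  0.06012147] [-1.91797934  1.63973884 17.97588353] [ 0.62118825  0.89820197 -0.0383452 ] 0.03280187707035552 [-179.98931885    0.27126457  168.19727359]
[ 0.55986809 -0.16026904  0.06013153] [-2.74935023  2.68159144 18.74468926]
```

View pics/f.png

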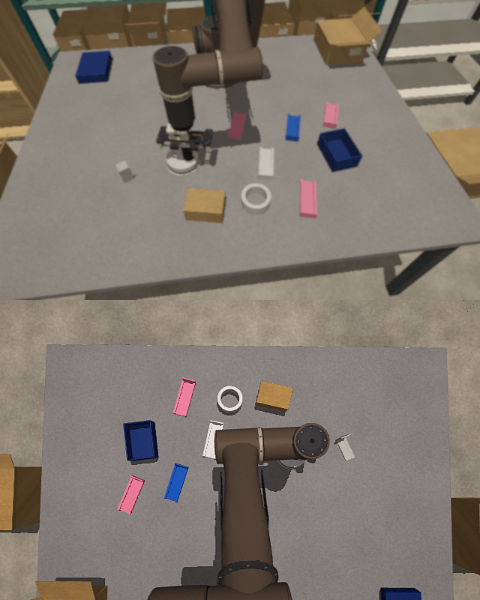

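The cap is held on the shoulder with a steady 18–19 N and an unchanging height. The tape roll (256,197), carton (205,205), bracket (124,171) and bin (340,149) look unmoved. Handing in.

Run:
```python
from plant import r,order
print(order.close_job());s=r.get_state();print(s['time_s'],s['tcp_pos'],s['contact_force'])
```

```text
the job is handed in; nothing more can be done
None
the job is handed in; nothing more can be done
```

The cap is on the duct cover's stud, clicked and pressed down onto the metal shoulder. I handed the job in at about 13.6 s of the 48 s, with the arm still holding it there.

- **Getting there:** I gripped the cap at about 35 mm height, slid it 38 mm past the track's mouth, then lifted it and lowered it over the stud.
- **Click:** the resistance dropped from about 4 N to 0 N at around 7 mm above the shoulder.
- **Flush on the shoulder:** the last 1 mm of commanded press moved the tool only 0.1 mm while the force rose from 9 to 20 N. At the end it held 18–19 N with the height steady at 60.1 mm; I expected about 60.5 mm, so that agrees to 0.4 mm.
- **Bystanders:** the last pictures show the tape roll, carton, bracket, bin and look-alikes apparently unmoved; I judged this by eye only.

**What was not perfect:**
- About 3–4 N of side load and a 0.3° wrist tilt remained under the final press.
- The scene camera read about 2 mm off from the top camera, and up to 5 mm at the port. I used the top camera for positions and the measured forces for the last alignment.
- Flushness is inferred from force and height, because the cameras could not resolve the gap under the flange.

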